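# Switch on the migration-cell supply

### The job

Start the supply for the concrete migration test: on the box with the two screw terminals, nudge the flush slide switch on its top by its small ridge, towards the terminals, until it clicks over to the on end, and then let go. Leave the switch of the similar box with the flat display (the data logger) as it is, off.

Things in the scene. Friction and masses are not known exactly. Their poses are not given: they have to be found in the camera images.
- supply_ridge (a point): Centre of the ridge on the supply's slide switch; moves with it. The ridge is a bar 6 mm long (x), 28 mm wide (y), 6 mm high on a thumb plate flush with the box top; this point is 3 mm above the top, 48 mm above the bench. Axes: z up; x along the slide, towards the on end and the terminals. A 1 mm high bezel round the switch ends 21 mm behind and 35 mm ahead of the off ridge.
- supply: The supply: grey box 140 (x) x 84 (y) x 45 mm high, fixed to the bench. Origin: centre of its underside; x points to the end with the two black screw terminals, which stand at x = 50, y = +-21 mm, 20 mm across, 20 mm above the top. With the switch off its ridge is at x = -25, y = 0. Nothing else stands up from the top.
- supply_switch (a joint): The supply's slide switch, m along its x: 0 = off end (start), 0.014 = on end, both hard stops. A sprung detent holds it at either end: about 4 to 5 N to move, easing towards half-way (0.007), after which it snaps on by itself.
- logger_switch (a joint): The slide switch of the data logger, m: 0 = off end, where it starts and is to stay; 0.014 = on end. The logger is a white box of the same size with an identical switch, but with a flat display and no terminals at its +x end; it stands more than 0.4 m from the supply, on the other side of the bench.

How it is judged:
By the outcome, as a careful person would: the job done as asked, in the order asked, and still so for the second after the job is handed in, with the robot touching nothing.
It also fails if it takes over 32 s, if anything falls off the work surface, if the arm or the gripper's body presses on something with over 40 N, if the wrist force passes 120 N, or if a joint passes its speed limit or range.

### The arm

A 7-joint arm with a two-finger parallel gripper is mounted at the origin on a cart in front of the work surface, level with it; the furniture and walls round the work are solid. World frame = base frame: x ahead of the robot, y to its left, z up, the work surface at z = 0. Lengths are in mm, angles in rad, forces in N, time in s.
With the tool pointing down it reaches from about 425 to 950 mm from the base axis. Payload 4.7 kg.
Tool frame: the origin (TCP) lies at the very end of the fingers, on their centre line; the grasp point (between the pads) lies 19 mm behind it; z points along the fingers, y is the direction in which the jaws open and shut (so a half turn about z gives the same grasp; the last joint's range is limited). The gripper opens to 87 mm and grips with 3 to 60 N. Pads are 19 mm wide; open, the fingers measure 117 mm over their backs; the gripper's body (75 mm by 190 mm) begins 51 mm behind the grasp point.
Start: joints at [-1.324, 0.469, -0.049, 1.532, 0.024, 1.141, -0.082], TCP at [183.772, 649.521, 222.573] pointing down, gripper open.
Joint ranges: [-2.59, 2.59], [-0.33, 1.99], [-1.39, 1.29], [0.1, 2.45], [-1.04, 4.18], [0.21, 1.99], [-2.66, 2.66]. Speed limits (rad/s): [2.57, 2.57, 3.14, 3.14, 3.14, 3.14, 3.14].

### API

Orientations are given as a rotation vector (axis times angle).
In Python, from workcell import ctrl gives the robot as it stands.
- The arm moves only by the tool move_arm, never from a script. Its argument "targets" is a list of rows, each an object with "travel": the shift along the world's x, y, z in m, a list of three; "twist": the turn about the world's z in degrees; "hand": the finger opening in m, from 0 to 0.087. In form: [{"travel": [x, y, z], "twist": twist, "hand": hand}, ...]. A call has 1 to 10 rows; each row is the pose to reach, as a shift and turn from the pose commanded when the call began; what a row does not reach only later rows make up. A row lasts 1/8 s, in which the tool goes at most 62.5 mm and 10.7 degrees, less where a joint would pass 70% of its speed; a pose out of reach is approached as far as the arm can. A call with a gripper value outside its range is refused whole. The fingers move at their own pace and stop on an object; "grip_force" is the grip in N (left out, the last holds). Time passes only in rows, so rows that repeat a pose let the fingers close. It gives the time, the measured TCP pose, the force and the opening at its end, in the units of the state.
- ctrl.get_obs(): the state, without advancing time (a new reading comes with each control period).
- ctrl.grab_frame(name): name is "scene" or "top"; returns the picture (400x640x3 uint8, blue, green, red); there is no depth.
- ctrl.calibration(name): a dict with "fov_y" (degrees; the focal length in pixels is half the picture's height over the tangent of half this angle, whatever the lens; pixels are square), "cx", "cy" (the principal point, pixels), "rvec" (rotation vector, rad) and "tvec" (3), from world to camera coordinates, as OpenCV has them. Camera axes: x right, y down, z forward; pixel columns grow to the right and rows downward; lengths in mm; the calibration is good to about 2 mm. A picture is of the moment at which its call begins. calibration takes no time and is no camera call.
- ctrl.hand_in(): hands the job in, once; it reports no verdict.
Trained networks look in the newest picture that a camera, given by its name, has taken for a name from the list of things; names that differ only in an ending like _2 or _b are one class to them, and where a whole thing is asked for, a point or a joint stands for the part that bears it (a point fixed in the world has none). Each returns a list of dicts, best first, with "confidence" (0 to 1); they miss things now and then, are a little off and sometimes report something else, mostly with a low value. They report only what shows in the picture. A call takes as long as a camera call.
- ctrl.regions_of(camera, label): "mask" (400x640 bool, what is visible of it) and "at" ([column, row] in pixels, amid what is visible of it).
The state is a dict: "time_s": time; "joint_positions": joint angles; "joint_velocities": joint speeds; "effort": joint torques, N m; "position": TCP position; "tcp_rot": TCP orientation; "force": force on the tool from outside, world axes, zero at the start; "wrist_torque": the same for the moment, N m; "grip_width": finger opening in mm.
Only numpy, scipy, OpenCV 4.12 (cv2) and the standard library are available. Lean on these libraries where they do the work, as an engineer would, in place of code of your own. Each camera call takes 0.05 s, during which the arm holds its last target.

## Working session

There is one attempt and no reset: what is moved stays moved. The work goes in short steps, Python scripts to look and compute and a tool call to move; the robot and the scene stay as the last step left them, time stands still between calls to the robot, and variables do not carry over. Pictures are saved under pics/ and viewed, and the job is handed in when it is done.

Besides the shell and the picture viewer there is one more tool, called after "Call:" by a JSON object that holds its "api" and its "payload". move_arm: Moves the arm, as the interface text tells. Its arguments: {"type":"object","properties":{"targets":{"type":"array"},"grip_force":{"type":"number"}},"required":["targets"]}

```bash
mkdir -p pics; cat > h.py <<'E'
import numpy as np,cv2
from workcell import ctrl
def cam(n):
    c=ctrl.calibration(n);f=200/np.tan(np.radians(c["fov_y"])/2)
    K=np.array([[f,0,c["cx"]],[0,f,c["cy"]],[0,0,1.]])
    R=cv2.Rodrigues(np.array(c["rvec"],float))[0];return K,R,np.array(c["tvec"],float).ravel(),c
def back(n,px,z):
    K,R,t,_=cam(n);d=R.T@np.linalg.inv(K)@np.array([px[0],px[1],1.]);o=-R.T@t
    return o+d*(z-o[2])/d[2]
def proj(n,P):
    K,R,t,_=cam(n);p=(K@(R@np.array(P,float).reshape(-1,3).T+t[:,None])).T;return p[:,:2]/p[:,2:]
E
python3 - <<'E'
from h import *
for n in("scene","top"):
    cv2.imwrite(f"pics/{n}0.png",ctrl.grab_frame(n)); print(ctrl.calibration(n))
    for l in("supply","supply_ridge","logger_switch"):
        for r in ctrl.regions_of(n,l)[:3]:
            print(n,l,r["confidence"],r["at"],r["mask"].sum(),back(n,r["at"],48).round(1))
            ys,xs=np.nonzero(r["mask"]); 
            if len(xs): print(xs.min(),xs.max(),ys.min(),ys.max())
o=ctrl.get_obs();print(o)
E
```

```text
{'fov_y': 52.16500660718085, 'cx': 320.9888450339849, 'cy': 196.12050844397885, 'rvec': array([ 1.90562909, -0.94926042,  0.56766563]), 'tvec': array([-278.52681525,  270.37875359,  872.81849817])}
scene supply 0.79 [249.9, 182.7] 879 [476.6 300.5  48. ]
228 272 166 198
scene supply_ridge 0.63 [253.8, 177.0] 22 [514.4 320.3  48. ]
251 257 177 180
scene logger_switch 0.63 [403.0, 248.0] 69 [ 456.3 -264.8   48. ]
400 411 246 252
scene logger_switch 0.21 [247.8, 182.6] 893 [472.9 306.4  48. ]
227 272 166 197
{'fov_y': 44.13321907118377, 'cx': 328.6009770820163, 'cy': 198.89855307113987, 'rvec': array([ 2.12736038, -2.13394284,  0.18339451]), 'tvec': array([  19.44616895,  485.40156729, 1321.76615686])}
top supply 0.61 [208.7, 189.6] 1599 [511.6 349.   48. ]
185 238 173 204
top supply_ridge 0.51 [218.4, 188.6] 58 [514.3 322.3  48. ]
215 223 185 191
top logger_switch 0.45 [432.7, 207.6] 111 [ 459.3 -267.5   48. ]
428 439 200 212
{'time_s': 0.4, 'joint_positions': array([-1.32390376,  0.46874056, -0.04860462,  1.53264982,  0.02408621,
        1.14096592, -0.08230442]), 'joint_velocities': array([ 0.00058206, -0.00050034, -0.00089788, -0.00048476, -0.00076509,
        0.00109579,  0.00088679]), 'effort': array([ 2.35064417e-04, -5.07220745e+01, -8.02466506e-02, -2.36076343e+01,
       -6.11859234e-02,  3.31280543e-02,  6.99632301e-05]), 'position': array([183.74756827, 649.45685715, 222.41447641]), 'tcp_rot': array([-4.31821820e-01, -3.11170530e+00,  2.72611934e-04]), 'force': array([-0.15491252,  0.36261891,  0.35761721]), 'wrist_torque': array([ 0.0154087 , -0.00316879, -0.01007063]), 'grip_width': 87.1662467759086}
```

```bash
python3 - <<'E'
from h import *
a=cv2.imread("pics/top0.png")[140:240,140:300];b=cv2.imread("pics/scene0.png")[140:240,180:340]
cv2.imwrite("pics/c0.png",np.vstack([cv2.resize(x,(480,300),interpolation=cv2.INTER_CUBIC) for x in(a,b)]))
E
```

```text
(no output)
```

View pics/top0.png

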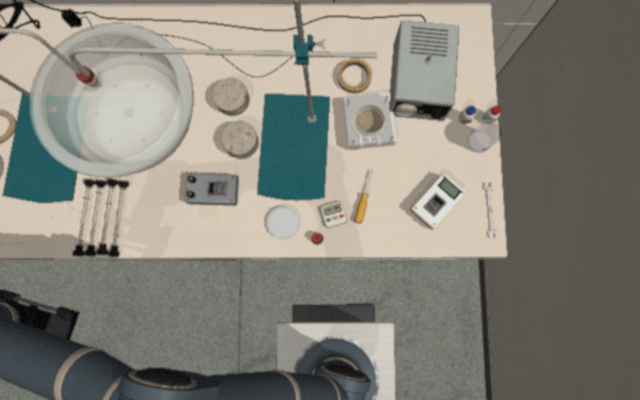

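View pics/scene0.png

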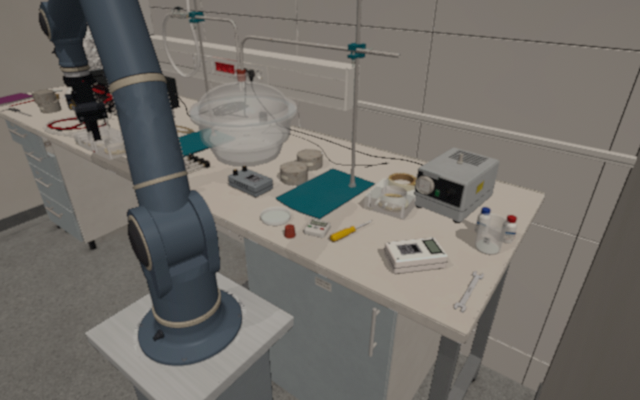

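```bash
sleep 1
```

```text
(no output)
```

View pics/c0.png

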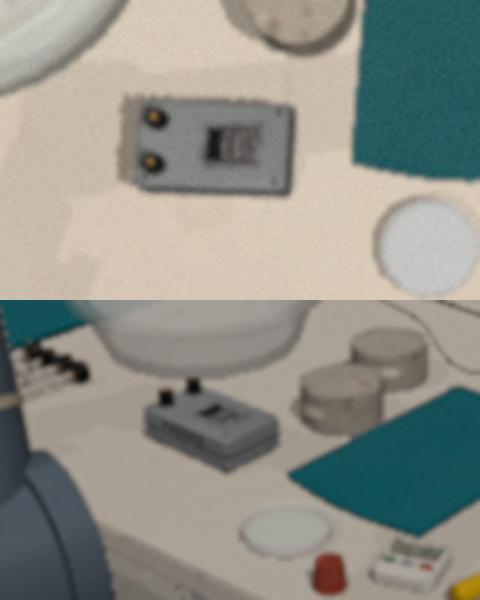

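The top picture shows the grey supply with gold and black terminals at about (191,179) and (190,194), so its +x points left in the image, roughly world +y. Its switch is near (218,188). The white logger with the display is at (437,200). Next I'll fit the supply's pose.

```bash
cat > fit.py <<'E'
from h import *
from scipy.optimize import minimize
def pts():
    P=[[sx*70,sy*42,z] for sx in(-1,1) for sy in(-1,1) for z in(0,45)]
    T=[[[50+10*np.cos(a),s*21+10*np.sin(a),z] for a in np.linspace(0,6.28,13) for z in(45,65)] for s in(-1,1)]
    return [np.array(P,float)]+[np.array(t,float) for t in T]
def tw(p,P):
    c,s=np.cos(p[2]),np.sin(p[2]);return np.c_[p[0]+c*P[:,0]-s*P[:,1],p[1]+s*P[:,0]+c*P[:,1],P[:,2]]
def ren(n,p,S=4):
    m=np.zeros((400*S,640*S),np.uint8)
    for P in pts():
        h=cv2.convexHull(((proj(n,tw(p,P))+.5)*S).astype(np.int32)); cv2.fillConvexPoly(m,h,1)
    return cv2.resize(m.astype(np.float32),(640,400),interpolation=cv2.INTER_AREA)
if __name__=="__main__":
    ms={}
    for n in("top","scene"):
        ctrl.grab_frame(n); r=ctrl.regions_of(n,"supply")
        if r: ms[n]=r[0]["mask"].astype(np.float32); print(n,r[0]["confidence"],ms[n].sum())
    for use in (["top"],["scene"],["top","scene"]):
        f=lambda q:sum(np.abs(ren(n,[q[0],q[1],q[2]/100])-ms[n]).sum()/ms[n].sum() for n in use if n in ms)
        r=minimize(f,[512,345,157],method="Nelder-Mead",options=dict(initial_simplex=[[512,345,157],[530,345,157],[512,365,157],[512,345,170]],xatol=.2,fatol=1e-4))
        p=[r.x[0],r.x[1],r.x[2]/100];print(use,np.round(p,3),r.fun,"ridge",tw(p,np.array([[-25,0,48.]])).round(1))
    I=cv2.resize(cv2.imread("pics/top0.png")[140:240,140:300],(800,500),interpolation=cv2.INTER_CUBIC)
    J=I.copy()
    for P in [[-70,-42,45],[70,-42,45],[70,42,45],[-70,42,45],[50,21,65],[50,-21,65],[-25,14,48],[-25,-14,48],[-46,0,46],[10,0,46]]:
        u=(proj("top",tw(p,np.array([P],float)))[0]-[140,140]+.5)*5;cv2.circle(J,tuple(int(v) for v in u),3,(0,0,255),-1)
    cv2.imwrite("pics/fit0.png",J)
    # terminals
    for px in([191.,179],[190,194]): print(back("top",px,65).round(1))
E
python3 fit.py
```

```text
top 0.9 1605.0
scene 0.62 879.0
['top'] [518.863 344.764   1.561] 0.0840342715382576 ridge [[518.6 319.8  48. ]]
['scene'] [516.801 345.321   1.454] 0.16673776507377625 ridge [[513.9 320.5  48. ]]
['top', 'scene'] [518.717 345.932   1.502] 0.2539800703525543 ridge [[517. 321.  48.]]
[538.  394.4  65. ]
[496.2 395.3  65. ]
```

```bash
sleep 1
```

```text
(no output)
```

View pics/fit0.png

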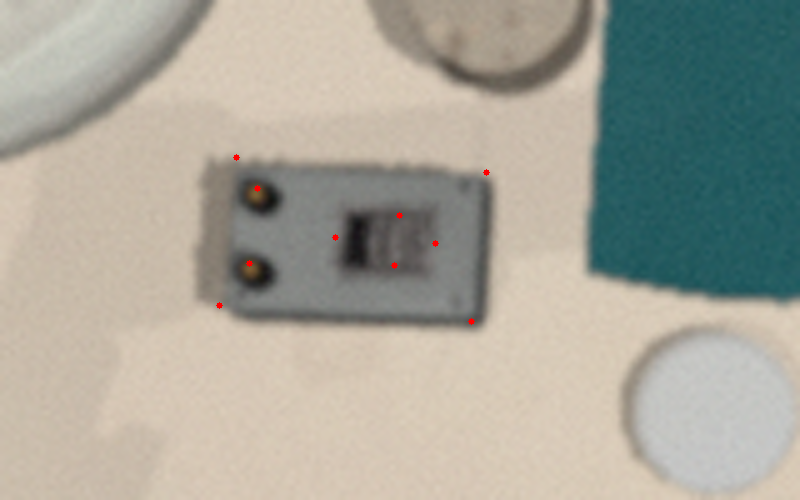

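```bash
python3 - <<'E'
from h import *; from fit import tw
from scipy.optimize import least_squares
W=np.array([[-70,42,45],[-70,-42,45],[50,21,65],[50,-21,65],[-46,0,46],[10,0,46]],float)
px=np.array([[482,322],[489,178],[250,268],[258,194],[434,244],[339,239]])/5+140-.5
# image: top = larger world x = box -y
r=least_squares(lambda q:(proj("top",tw(q,W))-px).ravel(),[516,345,1.55],x_scale=[1,1,.01])
print(r.x,r.fun.reshape(-1,2).round(2));print(tw(r.x,np.array([[-25,0,48.]])), np.degrees(r.x[2]))
for p in [[388,238],[398,240],[410,242],[375,238]]: print(back("top",np.array(p)/5+140-.5,48))
I=cv2.imread("pics/top0.png")[175:205,180:244]
cv2.imwrite("pics/z.png",cv2.convertScaleAbs(cv2.resize(I,(768,360),interpolation=cv2.INTER_CUBIC),alpha=1.6,beta=-40))
from scipy.spatial.transform import Rotation as R
o=ctrl.get_obs();print(R.from_rotvec(o["tcp_rot"]).as_matrix().round(3))
E
```

```text
[516.82621189 344.43036775   1.52242301] [[-1.19  0.11]
 [-0.23 -0.85]
 [ 0.49  0.15]
 [ 0.33 -0.11]
 [ 0.88  0.3 ]
 [-0.29  0.4 ]]
[[515.61735062 319.45961176  48.        ]] 87.22841328100868
[518.51644243 326.076554    48.        ]
[517.37140314 320.50647493  48.        ]
[516.22312605 313.8322869   48.        ]
[518.53970575 333.26619345  48.        ]
[[-0.962  0.272  0.   ]
 [ 0.272  0.962  0.   ]
 [ 0.     0.    -1.   ]]
```

```bash
sleep 1
```

```text
(no output)
```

View pics/z.png

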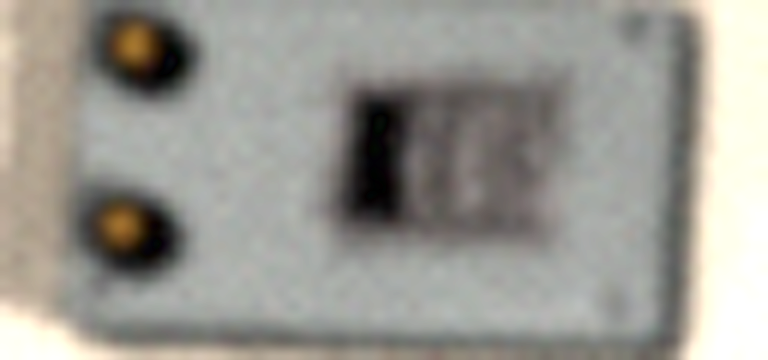

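```bash
python3 - <<'E'
from h import *
for z in(0,100,200,300): print(z,[back("top",p,z)[:2].round(0) for p in([175,150],[190,110],[130,172],[220,140],[312,118])])
E
```

```text
0 [array([638., 463.]), array([760., 425.]), array([573., 590.]), array([668., 334.]), array([734.,  66.])]
100 [array([610., 431.]), array([723., 396.]), array([550., 548.]), array([638., 311.]), array([699.,  62.])]
200 [array([582., 399.]), array([686., 366.]), array([527., 507.]), array([608., 288.]), array([664.,  59.])]
300 [array([554., 367.]), array([650., 337.]), array([503., 466.]), array([578., 265.]), array([629.,  55.])]
```

```bash
python3 - <<'E'
from h import *
print(back("scene",[247,160],0))
def ray(n,p):
    K,R,t,_=cam(n);d=R.T@np.linalg.inv(K)@np.array([p[0],p[1],1.]);return -R.T@t,d/np.linalg.norm(d)
o1,d1=ray("top",[112,100]);o2,d2=ray("scene",[246,105])
s=np.linalg.lstsq(np.c_[d1,-d2],o2-o1,rcond=None)[0];c=o1+s[0]*d1;print(c,o2+s[1]*d2)
for p in([190,110],[175,150],[33,100],[112,26],[112,174]): q=back("top",p,c[2]);print(q,np.hypot(*(q-c)[:2]))
E
```

```text
[672.82372214 521.15173524   0.        ]
[711.73141337 562.72527769 204.70819973] [721.63977954 553.39350456 204.26055357]
[684.64568123 364.9567743  204.70819973] 199.6146733593705
[581.06521862 397.37135572 204.70819973] 210.75002719779167
[712.42484404 761.90388043 204.70819973] 199.1798098052545
[913.3503103  577.34613748 204.70819973] 202.14833449946403
[520.76631316 548.87700257 204.70819973] 191.46656162878313
```

Call:
{"api": "move_arm", "payload": {"targets": [{"travel": [0.04,-0.045,0],"twist": -9,"hand": 0},{"travel": [0.08,-0.085,0],"twist": -18,"hand": 0},{"travel": [0.12,-0.13,0],"twist": -27,"hand": 0},{"travel": [0.16,-0.17,0],"twist": -36,"hand": 0},{"travel": [0.2,-0.215,0],"twist": -45,"hand": 0},{"travel": [0.24,-0.255,0],"twist": -54,"hand": 0},{"travel": [0.28,-0.3,0],"twist": -63,"hand": 0},{"travel": [0.32,-0.34,0],"twist": -72,"hand": 0},{"travel": [0.332,-0.357,0],"twist": -76,"hand": 0},{"travel": [0.332,-0.357,0],"twist": -76,"hand": 0}], "grip_force": 20}}

```text
time_s: 1.85
position: [516.3, 291.5, 222.6]
tcp_rot: [2.258, 2.184, -0.0]
force: [-0.4, 0.2, 0.4]
grip_width: 1.8
```

Call:
{"api": "move_arm", "payload": {"targets": [{"travel": [0,0,-0.05],"twist": 0,"hand": 0},{"travel": [0,0,-0.1],"twist": 0,"hand": 0},{"travel": [0,0,-0.14],"twist": 0,"hand": 0},{"travel": [0,0,-0.152],"twist": 0,"hand": 0},{"travel": [0,0,-0.152],"twist": 0,"hand": 0}]}}

```text
time_s: 2.48
position: [515.0, 294.1, 70.6]
tcp_rot: [-2.252, -2.189, 0.0]
force: [0.5, -0.0, -0.2]
grip_width: 0.7
```

```bash
python3 - <<'E'
from h import *
a=ctrl.grab_frame("top");b=ctrl.grab_frame("scene");o=ctrl.get_obs();print(o["position"],o["force"],o["time_s"])
print(proj("top",[o["position"]]),proj("scene",[o["position"]]))
for n in("top","scene"):
    for l in("supply_ridge",):
        for r in ctrl.regions_of(n,l)[:2]: print(n,r["confidence"],r["at"],r["mask"].sum(),back(n,r["at"],48))
cv2.imwrite("pics/c1.png",np.vstack([cv2.resize(x,(480,300),interpolation=cv2.INTER_CUBIC) for x in(a[140:240,140:300],b[120:220,180:340])]))
E
```

```text
[516.54736352 293.91646865  72.23268535] [ 0.29401096  0.9596065  -0.1009702 ] 2.575
[[226.91742743 186.0294481 ]] [[259.43262304 172.37835506]]
```

```bash
sleep 1
```

```text
(no output)
```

View pics/c1.png

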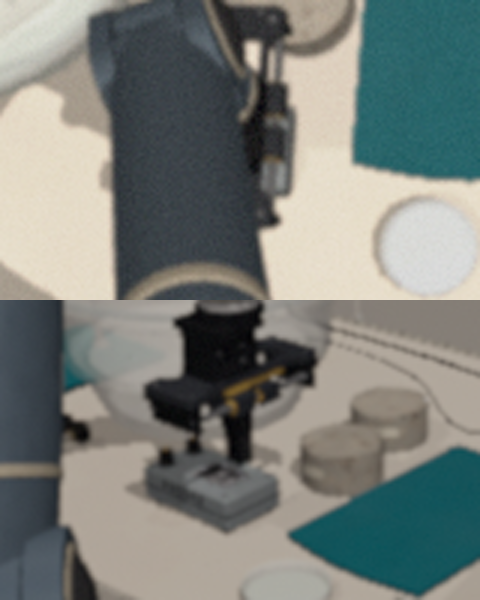

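The arm covers most of the top view. The scene view shows the closed fingertips above the supply behind the switch, at about (259,172), on the far side from the terminals. Now I'll lower them and approach the ridge.

Call:
{"api": "move_arm", "payload": {"targets": [{"travel": [0,0,-0.012],"twist": 0,"hand": 0},{"travel": [0,0,-0.02],"twist": 0,"hand": 0},{"travel": [0,0,-0.0224],"twist": 0,"hand": 0},{"travel": [0,0,-0.0224],"twist": 0,"hand": 0}]}}

```text
time_s: 3.18
position: [515.7, 292.3, 47.8]
tcp_rot: [-2.256, -2.186, 0.001]
force: [0.2, 0.1, -0.4]
grip_width: 0.3
```

Call:
{"api": "move_arm", "payload": {"targets": [{"travel": [0,0.004,0],"twist": 0,"hand": 0},{"travel": [0,0.008,0],"twist": 0,"hand": 0},{"travel": [0,0.01,0],"twist": 0,"hand": 0},{"travel": [0,0.01,0],"twist": 0,"hand": 0}]}}

```text
time_s: 3.68
position: [515.7, 302.9, 48.2]
tcp_rot: [-2.255, -2.187, -0.0]
force: [-0.4, -1.0, 0.6]
grip_width: 0.6
```

Call:
{"api": "move_arm", "payload": {"targets": [{"travel": [0,0.003,0],"twist": 0,"hand": 0},{"travel": [0,0.005,0],"twist": 0,"hand": 0},{"travel": [0,0.005,0],"twist": 0,"hand": 0}]}}

```text
time_s: 4.05
position: [515.8, 306.1, 48.1]
tcp_rot: [2.256, 2.185, -0.002]
force: [-0.2, -4.2, 2.0]
grip_width: 0.3
```

Call:
{"api": "move_arm", "payload": {"targets": [{"travel": [0,0.0015,0],"twist": 0,"hand": 0},{"travel": [0,0.003,0],"twist": 0,"hand": 0},{"travel": [0,0.003,0],"twist": 0,"hand": 0}]}}

```text
time_s: 4.42
position: [516.0, 311.3, 48.2]
tcp_rot: [-2.256, -2.186, -0.002]
force: [0.3, -2.1, 0.4]
grip_width: 0.3
```

Call:
{"api": "move_arm", "payload": {"targets": [{"travel": [0,0.001,0],"twist": 0,"hand": 0},{"travel": [0,0.002,0],"twist": 0,"hand": 0},{"travel": [0,0.002,0],"twist": 0,"hand": 0}]}}

```text
time_s: 4.8
position: [515.4, 313.9, 48.2]
tcp_rot: [-2.254, -2.187, -0.001]
force: [0.4, 0.2, 1.1]
grip_width: 0.4
```

Call:
{"api": "move_arm", "payload": {"targets": [{"travel": [0,0.001,0],"twist": 0,"hand": 0},{"travel": [0,0.002,0],"twist": 0,"hand": 0},{"travel": [0,0.002,0],"twist": 0,"hand": 0}]}}

```text
time_s: 5.18
position: [515.7, 314.7, 48.2]
tcp_rot: [-2.256, -2.186, -0.0]
force: [-0.4, -0.1, 0.1]
grip_width: 0.3
```

The push force rose to 4.2 N, eased, then dropped to zero, so the switch has probably snapped over. I'll back off, lift clear and look.

Call:
{"api": "move_arm", "payload": {"targets": [{"travel": [0,-0.006,0],"twist": 0,"hand": 0},{"travel": [0,-0.01,0.01],"twist": 0,"hand": 0},{"travel": [0,-0.01,0.06],"twist": 0,"hand": 0},{"travel": [0,-0.01,0.12],"twist": 0,"hand": 0},{"travel": [0,-0.01,0.175],"twist": 0,"hand": 0},{"travel": [0,-0.06,0.175],"twist": 0,"hand": 0},{"travel": [0,-0.11,0.175],"twist": 0,"hand": 0},{"travel": [-0.02,-0.16,0.175],"twist": 0,"hand": 0},{"travel": [-0.04,-0.21,0.175],"twist": 0,"hand": 0},{"travel": [-0.04,-0.21,0.175],"twist": 0,"hand": 0}]}}

```text
time_s: 6.42
position: [474.5, 99.7, 224.0]
tcp_rot: [-2.264, -2.177, -0.001]
force: [0.8, 0.6, -0.4]
grip_width: 0.7
```

```bash
python3 - <<'E'
from h import *
a=ctrl.grab_frame("top");b=ctrl.grab_frame("scene");o=ctrl.get_obs();print(o["position"],o["force"],o["time_s"])
for n in("top","scene"):
    for l in("supply_ridge","logger_switch"):
        for r in ctrl.regions_of(n,l)[:2]: print(n,l,r["confidence"],r["at"],r["mask"].sum(),back(n,r["at"],48))
cv2.imwrite("pics/full2.png",a)
z=cv2.imread("pics/top0.png")
f=lambda x,s:cv2.convertScaleAbs(cv2.resize(x[s],(576,270),interpolation=cv2.INTER_CUBIC),alpha=1.6,beta=-40)
s=np.s_[175:205,180:244]
cv2.imwrite("pics/c2.png",np.vstack([f(z,s),f(a,s)]))
E
```

```text
[475.96574264 104.29378991 224.00665435] [ 0.0846594   0.04166173 -0.35854877] 6.525
top supply_ridge 0.64 [214.5, 186.3] 97 [520.79499592 333.34915549  48.        ]
top logger_switch 0.57 [432.6, 206.9] 88 [ 461.22243049 -267.31463716   48.        ]
scene logger_switch 0.51 [401.7, 249.5] 87 [ 448.56551264 -265.05930991   48.        ]
```

```bash
sleep 1
```

```text
(no output)
```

View pics/c2.png

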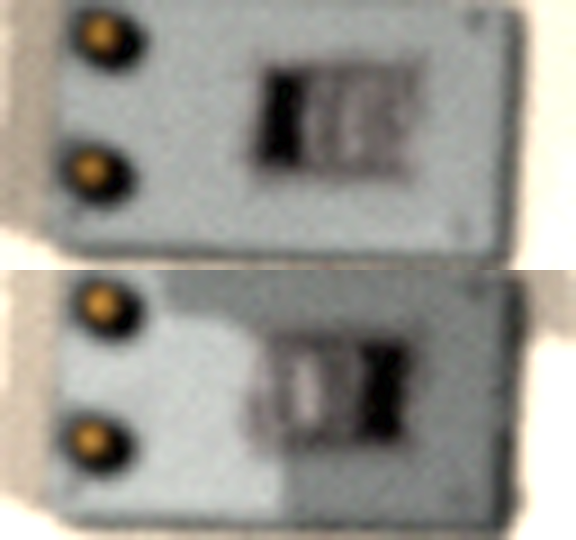

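View pics/full2.png

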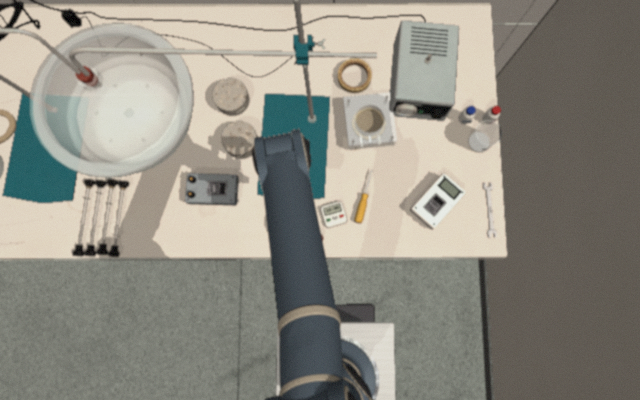

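The thumb plate, before and after, has moved to the terminal end. The dark slot is now on the far side, at about (222,188), and the ridge is at about (214,186). The logger at (437,200) is unchanged and the arm is clear, so I'm handing in.

```bash
python3 -c "
from workcell import ctrl
print(ctrl.hand_in())"
```

```text
the job is handed in; nothing more can be done
None
```

The supply is switched on. I pushed its ridge towards the terminals with the closed fingertips, backed off, lifted clear and handed in at about 6.5 s.

- **Click-over:** the push force read up to about 4.2 N, then dropped to zero as the switch snapped over.
- **Supply switch:** the last top picture shows the thumb plate at the terminal end, with the dark slot now on the other side. The ridge measured about 13 mm further along, against 14 mm of full travel.
- **Logger switch:** its measured position in the top picture was within 2 mm of where it started. I did not touch it.
- **Missed detection:** in the final scene picture the network did not find the supply ridge, so that check rests on the top camera and the force readings.

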